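# Start the kiln firing from the console

### The job

Start the kiln from its console with your fingertips: first switch on the mains by tipping the red rocker over, then switch on the vent fan at the black rocker, and then press the green start key fully in and let it spring back. Tap each one lightly, press nothing else on the console, leave both rockers on, and leave the vase, prop, jar and brush around the console where they are.

Things in the scene. Friction and masses are not known exactly. Their poses are not given: they have to be found in the camera images.
- console: Grey kiln console, fixed: 300 wide (y), 190 deep (x), 46 high at the front (-x), 97 at the back. Origin: centre of its underside; x to its back, y left, z up. Its dark panel rises to the back at 15 degrees: panel middle 71 above the origin, normal (-0.259,0,0.966). Back row: display left, two rockers right. Front row: four round keys. All stand 14 or less above the panel
- mains_rocker (a joint): Red mains rocker, 44 long up the slope, 28 wide, black frame. rad: 0 off, 0.32 on. Off: its back half is raised, the end 7 higher than the middle, the front half lies parallel to the panel. On: the back half, pushed down, lies parallel to the panel, 6 above it. Stiff (0.035 N m, 2.5 N at the spot below), stays where left: part-way is not on
- mains_rocker_end (a point): Spot to push on the red rocker: top of its back half, 15 behind the pivot line, near a white dot. Goes 4.7 down, square to the panel, from off to on. The pivot line crosses the rocker's middle, 6 above the panel. Frame, at off: x up the slope, z out of the panel; it turns with the rocker
- vent_rocker (a joint): Black vent fan rocker switch in a white frame, the same kind, to the right of the red one (68 between middles), rad: 0 = off (back half raised), 0.32 = on
- vent_rocker_end (a point): Spot to push on the black rocker's back half, 15 from its pivot line, on its top surface, as for the red one
- start_key (a joint): Green round start key, 22 across, front row at the far right, m pressed: 0 = out, 0.004 = fully in. It stands 8 above the panel and moves square to the panel; springy, 1.2 N at first, 4 N when fully in, and springs back
- start_key_top (a point): Middle of the green start key's top; its z points out of the panel
- stop_key (a joint): Red round stop key, same size and spring, 65 to the left of the green one; must not be pressed
- stop_key_top (a point): Middle of the red stop key's top
- down_key (a joint): Grey round programme key, front row, 80 left of the red stop key, same spring; must not be pressed
- up_key (a joint): Grey round programme key, front row, far left, 55 left of the other grey one, same spring; must not be pressed
- yellow_vase: Loose fired vase, yellow with ribs, 68 across, 104 high, standing. Origin under its middle, z up
- kiln_prop: Loose cream kiln prop, a tube 44 across with a 24 bore, 75 high, standing on end. Origin under its middle
- glaze_jar: Loose glaze jar of green glass with a white lid, 60 across, 85 high, standing. Origin under its middle
- glaze_brush: Loose glaze brush lying in front of the console, 200 long along its x, under 30 high. Origin under its middle

How it is judged:
By the outcome, as a careful person would: the job done as asked, in the order asked, and still so for the second after the job is handed in, with the robot touching nothing.
It also fails if it takes over 48 s, if anything falls off the work surface, if the arm or the gripper's body presses on something with over 40 N, if the wrist force passes 120 N, or if a joint passes its speed limit or range.

### The arm

A 6-joint arm with a two-finger parallel gripper is mounted at the origin on the work surface. World frame = base frame: x ahead of the robot, y to its left, z up, the work surface at z = 0. Lengths are in mm, angles in rad, forces in N, time in s.
With the tool pointing down it reaches from about 400 to 925 mm from the base axis. Payload 12.5 kg.
Tool frame: the origin (TCP) lies on the mounting face of the last link; the fingertips stand 190 mm ahead of it and the grasp point (between the pads) lies 171 mm ahead of it (env.tcp_to_tips is the distance from the TCP to the fingertips, in mm); x points along the fingers, y is the direction in which the jaws open and shut, and the axes are right-handed (so a half turn about x gives the same grasp; the last joint's range is limited). The gripper opens to 95 mm and grips with 3 to 60 N. Pads are 20 mm wide; open, the fingers measure 119 mm over their backs; the gripper's body (75 mm by 180 mm) begins 59 mm behind the grasp point.
Start: joints at [1.083, 0.491, 1.559, -0, 1.092, -0.106], TCP at [232.846, 580.006, 404.761] pointing down, gripper open.
Joint ranges: [-3.1, 3.1], [-0.84, 2.19], [0.05, 2.79], [-1.13, 4.28], [0.06, 2.93], [-2.69, 2.69]. Speed limits (rad/s): [2.22, 2.22, 2.79, 3.14, 3.14, 3.14].

### API

Orientations are given as [roll, pitch, yaw] about the fixed x, y, z axes, in that order (R = Rz(yaw) Ry(pitch) Rx(roll)).
In Python, from cell import monitor, cams, job, env gives the robot as it stands. The module is installed in compiled form; this text tells all that it offers.
- The arm moves only by the tool apply_moves, never from a script. Its argument "series" is a list of rows, each a list of 3 entries, a list of its own where there are three numbers: the closure, from -1 (fully open) to 1 (shut), so that 0 is half open, then the shift along the tool's x, y, z in cm, then the turn about the tool's x in rad. A call has 1 to 20 rows; each row is the pose to reach, as a shift and turn from the pose commanded when the call began, along the tool's axes at that moment; what a row does not reach only later rows make up. A row lasts 1/8 s, in which the tool goes at most 62.5 mm and 10.7 degrees, less where a joint would pass 70% of its speed; a pose out of reach is approached as far as the arm can. A call with a gripper value outside its range is refused whole. The fingers move at their own pace and stop on an object; the grip force is fixed at half the most. Time passes only in rows, so rows that repeat a pose let the fingers close. It gives the time, the measured TCP pose, the force and the opening at its end, in the units of the state.
- monitor.state(): the state, without advancing time (a new reading comes with each control period).
- cams.read_camera(name): name is "scene" or "top" or "wrist"; returns a dict with "image" (400x640x3 uint8, red, green, blue), "fx", "fy", "cx", "cy" (pixels), "k1" (the pictures are not rectified: a ray, as slopes to the right and down, at radius r is drawn at 1 + k1 r^2 times it, then the intrinsics apply), "position" and "orientation" of the camera in the world. Camera axes: x right, y down, z forward; pixel columns grow to the right and rows downward; lengths in mm; the calibration is good to about 2 mm. A picture is of the moment at which its call begins. There is no depth.
- job.job_done(): hands the job in, once; it reports no verdict.
The state is a dict: "t": time; "joints": joint angles; "qvel": joint speeds; "tau": joint torques, N m; "eef_pos": TCP position; "tcp_rot": TCP orientation; "ft_force": force on the tool from outside, world axes, zero at the start; "moment": the same for the moment, N m; "opening": opening from 0.0 (shut) to 1.0 (fully open).
Only numpy, scipy, OpenCV 4.12 (cv2) and the standard library are available. Lean on these libraries where they do the work, as an engineer would, in place of code of your own. Each camera call takes 0.05 s, during which the arm holds its last target. There are 200 camera calls.

## Working session

There is one attempt and no reset: what is moved stays moved. The work goes in short steps, Python scripts to look and compute and a tool call to move; the robot and the scene stay as the last step left them, time stands still between calls to the robot, and variables do not carry over. Pictures are saved under pics/ and viewed, about 8 in all and at most 12, crops included, and the job is handed in when it is done.

Besides the shell and the picture viewer there is one more tool, called after "Emit:" as name(argument=value, ...) on one line, values as JSON. apply_moves: Moves the arm, as the interface text tells. Its arguments: {"type":"object","properties":{"series":{"type":"array"}},"required":["series"]}

```bash
mkdir -p pics
python3 - <<'E'
from cell import monitor,cams,env
import cv2
s=monitor.state();print(s,env.tcp_to_tips)
for n in("scene","top","wrist"):
    c=cams.read_camera(n);print(n,{k:v for k,v in c.items() if k!='image'})
    cv2.imwrite(f'pics/{n}0.png',c['image'][:,:,::-1])
E
```

```text
{'t': 0.0, 'joints': array([ 1.08337712e+00,  4.91535283e-01,  1.55944703e+00, -1.11819769e-05,
        1.09168800e+00, -1.05588325e-01]), 'qvel': array([-9.00137744e-05,  9.29921483e-04,  1.96707239e-03, -3.96944042e-04,
       -2.65175229e-03, -3.20221775e-04]), 'tau': array([-2.79250850e-05, -6.12619114e+01, -2.58198380e+01,  6.92574657e-02,
        4.81156097e-02, -1.01840021e-04]), 'eef_pos': array([232.8433386 , 579.96853767, 404.17755131]), 'tcp_rot': array([-1.6671822 ,  1.56971862, -2.04900792]), 'ft_force': array([ 0.26397398,  0.86087342, -0.37874248]), 'moment': array([ 0.01068723, -0.0359044 ,  0.01445402]), 'opening': 1.0020307400048472} 190.1
scene {'fx': 408.7611325684507, 'fy': 408.7611325684507, 'cx': 328.77624348426207, 'cy': 201.75137887363186, 'k1': 0.015359443027776398, 'position': array([1175.62364758,  119.99281262,  720.88142964]), 'orientation': array([-2.37971363,  0.00825897,  1.68149338])}
top {'fx': 403.4359472105433, 'fy': 403.4359472105433, 'cx': 317.5080755613124, 'cy': 208.1838519829718, 'k1': -0.05232304562533123, 'position': array([ 443.29521638,   81.3915141 , 1148.37515334]), 'orientation': array([-3.01812584, -0.01323271, -1.57610042])}
wrist {'fx': 316.70205933840225, 'fy': 316.70205933840225, 'cx': 320.44624563151854, 'cy': 193.61312746094575, 'k1': -0.044985529093677104, 'position': array([155.18972569, 611.30112395, 384.12451711]), 'orientation': array([2.84771348e+00, 1.68840513e-03, 1.18995256e+00])}
```

View pics/top0.png

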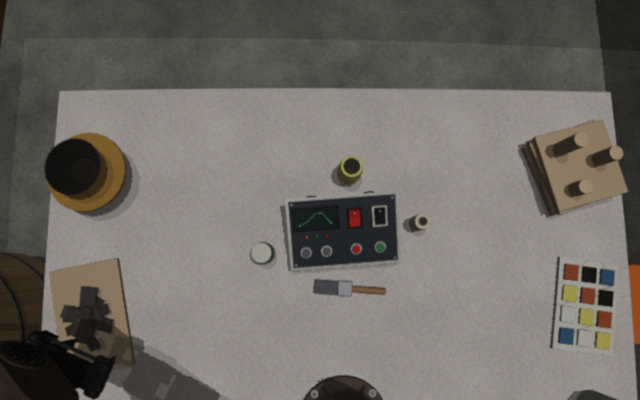

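View pics/scene0.png

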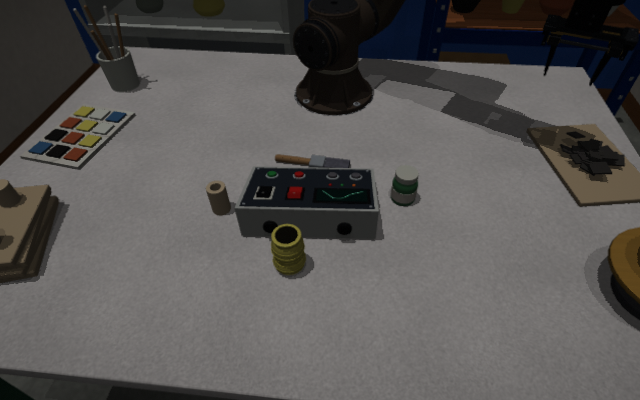

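The top view shows the console centred near (344,232), with the red rocker at (355,218), black at (380,215), stop at (356,249) and start at (380,247). The scene view confirms both rockers' positions, with the vase behind the console. Next I'll triangulate.

```bash
cat > h.py <<'E'
import numpy as np,cv2
from scipy.spatial.transform import Rotation as R
def Rm(o): return R.from_euler('xyz',o).as_matrix()
def ray(c,p):
    K=np.array([[c['fx'],0,c['cx']],[0,c['fy'],c['cy']],[0,0,1]])
    q=cv2.undistortPoints(np.array([[p]],float),K,np.array([c['k1'],0,0,0,0.]))[0,0]
    d=Rm(c['orientation'])@[q[0],q[1],1]; return np.array(c['position']),d/np.linalg.norm(d)
def tri(rs):
    A=0;b=0
    for o,d in rs:
        P=np.eye(3)-np.outer(d,d);A=A+P;b=b+P@o
    x=np.linalg.solve(A,b); return x,[np.linalg.norm((np.eye(3)-np.outer(d,d))@(x-o)) for o,d in rs]
def plane(r,n,p0):
    o,d=r; return o+d*((np.array(p0)-o)@n)/(d@n)
def proj(c,X):
    K=np.array([[c['fx'],0,c['cx']],[0,c['fy'],c['cy']],[0,0,1]])
    M=Rm(c['orientation']).T
    return cv2.projectPoints(np.array(X,float).reshape(-1,3),cv2.Rodrigues(M)[0],-M@c['position'],K,np.array([c['k1'],0,0,0,0.]))[0][:,0]
def blobs(im,kind,box):
    h=cv2.cvtColor(im,cv2.COLOR_RGB2HSV);H,S,V=[h[...,i].astype(int) for i in range(3)]
    m={'red':((H<8)|(H>172))&(S>130)&(V>70),'green':(H>45)&(H<90)&(S>90)&(V>50)}[kind]
    x0,y0,x1,y1=box;k=np.zeros_like(m);k[y0:y1,x0:x1]=1
    n,_,st,ce=cv2.connectedComponentsWithStats((m&(k>0)).astype(np.uint8))
    return [(ce[i].round(2),st[i].tolist()) for i in range(1,n) if st[i,4]>5]
E
python3 - <<'E'
from h import *
from cell import cams,monitor
T=cams.read_camera('top');S=cams.read_camera('scene')
for c,b in((T,(285,190,400,275)),(S,(238,165,380,240))):
    for k in('red','green'): print(k,blobs(c['image'],k,b))
print(Rm(monitor.state()['tcp_rot']).round(3))
im=np.hstack([cv2.resize(T['image'][185:280,280:405],None,fx=4,fy=4,interpolation=2)])
cv2.imwrite('pics/t1.png',im[:,:,::-1])
cv2.imwrite('pics/s1.png',cv2.resize(S['image'][160:240,235:385],None,fx=5,fy=5,interpolation=2)[:,:,::-1])
E
```

```text
red [(array([354.1 , 217.71]), [349, 209, 11, 18, 181]), (array([326.5, 235. ]), [326, 234, 2, 3, 6]), (array([356.  , 248.76]), [353, 246, 7, 7, 41])]
green [(array([311.11, 217.33]), [307, 213, 10, 10, 18]), (array([325.52, 217.  ]), [321, 213, 9, 10, 21]), (array([316.5, 236. ]), [316, 235, 2, 3, 6]), (array([380.07, 246.81]), [377, 244, 7, 7, 42])]
red [(array([298.41, 173.34]), [295, 172, 8, 4, 29]), (array([294.33, 191.96]), [288, 187, 14, 11, 134])]
green [(array([271.25, 172.46]), [267, 171, 9, 4, 28]), (array([328.46, 194.46]), [323, 191, 11, 8, 13]), (array([346.71, 195.57]), [345, 194, 5, 4, 7])]
[[-0.     0.373  0.928]
 [-0.     0.928 -0.373]
 [-1.    -0.    -0.   ]]
```

Run:
```python
from h import *
from cell import cams
T=cams.read_camera('top');S=cams.read_camera('scene')
g=tri([ray(T,(380.07,246.81)),ray(S,(271.25,172.46))])
s=tri([ray(T,(356,248.76)),ray(S,(298.41,173.34))])
r=tri([ray(T,(354.1,217.71)),ray(S,(294.33,191.96))])
for n,v in zip('gsr',(g,s,r)): print(n,v[0].round(1),np.round(v[1],1))
print(np.linalg.norm(g[0]-s[0]))
d=s[0]-g[0];print('yaw of y axis',np.degrees(np.arctan2(-d[0],d[1])), 'r-s',(r[0]-s[0]).round(1))
```

```text
g [ 472.6 -101.3   65.1] [0.2 0.2]
s [467.8 -36.6  64. ] [0.3 0.3]
r [549.6 -31.   83.2] [0.5 0.5]
64.88246542837177
yaw of y axis 4.228262115463058 r-s [81.8  5.6 19.2]
```

View pics/t1.png

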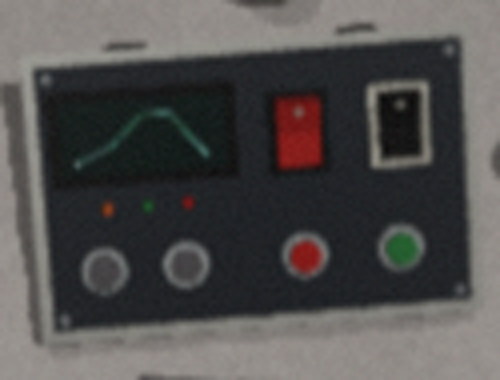

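The close-up shows both rockers with white dots near their back ends, and the four keys. The stop–start spacing measures 64.9 mm against 65 given, and the console yaw is about 4.2°. I'll move to a viewing pose with the fingers shut.

Emit:
apply_moves(series=[[1, [3, -25, 24.4], -0.23], [1, [6.4, -49.9, 48.8], -0.456], [1, [6.4, -49.9, 48.8], -0.456], [1, [6.4, -49.9, 48.8], -0.456], [1, [6.4, -49.9, 48.8], -0.456], [1, [6.4, -49.9, 48.8], -0.456], [1, [6.4, -49.9, 48.8], -0.456], [1, [6.4, -49.9, 48.8], -0.456], [1, [6.4, -49.9, 48.8], -0.456], [1, [6.4, -49.9, 48.8], -0.456], [1, [6.4, -49.9, 48.8], -0.456], [1, [6.4, -49.9, 48.8], -0.456], [1, [6.4, -49.9, 48.8], -0.456], [1, [6.4, -49.9, 48.8], -0.456], [1, [6.4, -49.9, 48.8], -0.456], [1, [6.4, -49.9, 48.8], -0.456], [1, [6.4, -49.9, 48.8], -0.456], [1, [6.4, -49.9, 48.8], -0.456]])

```text
t: 2.6
eef_pos: [499.8, -64.7, 340.8]
tcp_rot: [0.538, 1.571, 0.612]
ft_force: [-0.7, -0.6, 0.1]
opening: 0.006
```

Run:
```python
from h import *
from cell import cams,monitor
W=cams.read_camera('wrist');s=monitor.state()
print(s['t'],s['eef_pos'],s['ft_force'],s['opening'],Rm(s['tcp_rot']).round(4))
print(W['position'],Rm(W['orientation']).round(3))
for k in('red','green'): print(k,blobs(W['image'],k,(0,0,640,400)))
cv2.imwrite('pics/w1.png',W['image'][:,:,::-1])
```

```text
2.65 [499.78283363 -64.80171962 340.74523471] [-0.31255057 -0.42237828  1.15424574] 0.0073341951137678866 [[ 1.000e-04 -7.430e-02  9.972e-01]
 [ 1.000e-04  9.972e-01  7.430e-02]
 [-1.000e+00  1.000e-04  1.000e-04]]
[416.46155092 -70.02281252 320.64136373] [[-0.075  0.954  0.289]
 [ 0.997  0.072  0.021]
 [-0.001  0.29  -0.957]]
red [(array([358.5, 164.1]), [346, 151, 26, 27, 529]), (array([447.19, 214.61]), [443, 210, 10, 10, 72]), (array([358., 248.]), [341, 239, 35, 20, 665])]
green [(array([578.  , 141.57]), [575, 140, 7, 5, 7]), (array([617.94, 170.61]), [601, 140, 39, 65, 1267]), (array([616.7, 145.1]), [615, 143, 4, 5, 10]), (array([606.84, 151.32]), [599, 146, 16, 14, 25]), (array([279.84, 164.12]), [267, 151, 27, 27, 530]), (array([566.36, 158.  ]), [566, 153, 3, 11, 11]), (array([566.53, 169.22]), [565, 160, 5, 17, 32]), (array([597.83, 162.5 ]), [597, 161, 3, 4, 6]), (array([593.15, 178.08]), [593, 173, 2, 11, 13]), (array([568.14, 180.29]), [566, 177, 6, 8, 14]), (array([596.62, 190.88]), [595, 188, 5, 6, 8]), (array([478.36, 214.5 ]), [474, 210, 10, 10, 78]), (array([468.37, 264.41]), [414, 242, 127, 43, 2830]), (array([491.33, 250.44]), [490, 249, 4, 4, 9]), (array([504.38, 265.67]), [479, 250, 53, 35, 221]), (array([514.75, 266.5 ]), [512, 265, 6, 4, 12]), (array([501.36, 277.76]), [488, 267, 28, 17, 164]), (array([520.33, 271.78]), [519, 270, 4, 5, 9]), (array([520.83, 282.83]), [519, 282, 5, 2, 6])]
```

View pics/w1.png

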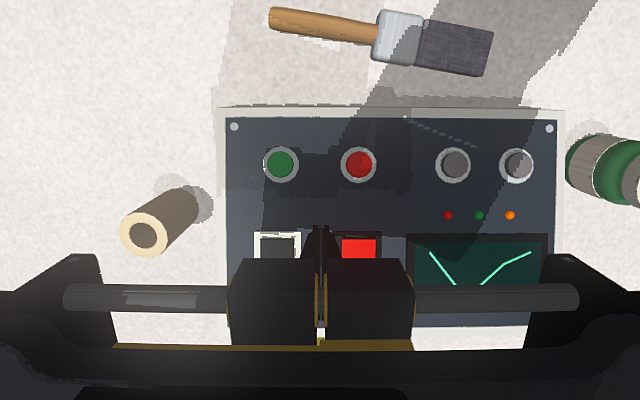

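The wrist view shows green at (280,164) and stop at (358,164). The rockers' front parts, near (277,247) red-side left and (358,247), are partly hidden by the fingers. I'll cross-check these against the panel plane.

Run:
```python
from h import *
from cell import cams
W=cams.read_camera('wrist');T=cams.read_camera('top')
a=np.radians(4.24);ex=np.array([np.cos(a),np.sin(a),0]);ey=np.array([-np.sin(a),np.cos(a),0]);ez=np.array([0,0,1.])
t=np.radians(15);u=np.cos(t)*ex+np.sin(t)*ez;n=-np.sin(t)*ex+np.cos(t)*ez
G=tri([ray(W,(279.84,164.12)),ray(T,(380.07,246.81))]);St=tri([ray(W,(358.5,164.1)),ray(T,(356,248.76))])
print('g',G[0].round(1),np.round(G[1],1),'s',St[0].round(1),np.round(St[1],1))
g=np.array(G[0]);p0=g-8*n     # panel point below green key
for nm,c,px,h in(('red front edge W',W,(358,239),6),('blk frame front W',W,(277.5,232.5),3),('blk rocker front W',W,(277.5,238),6),
  ('red front T',T,(280+302/4,185+168/4),6),('red dot T',T,(280+299/4,185+112/4),10),('blk dot T',T,(280+400.5/4,185+104/4),10),
  ('blk frame frontT',T,(280+402/4,185+166/4),3),('blk frame backT',T,(280+397/4,185+82/4),3),('red back T',T,(280+298/4,185+95/4),13)):
    X=plane(ray(c,px),n,p0+h*n);print(nm,X.round(1),'rel green: y %.1f u %.1f'%((X-g)@ey,(X-g)@u))
h=cv2.cvtColor(W['image'],cv2.COLOR_RGB2GRAY)
print(h[222:262,262].tolist());print(h[222:262,358].tolist(),h[245,250:310].tolist())
```

```text
g [ 472.5 -101.3   58.6] [0.9 0.9] s [467.  -35.7  64.3] [1. 1.]
red front edge W [529.1 -29.6  73.1] rel green: y 67.3 u 63.4
blk frame front W [530.2 -98.9  68.9] rel green: y -1.9 u 58.4
blk rocker front W [533.5 -98.3  72.9] rel green: y -1.6 u 62.7
red front T [525.7 -35.   72.1] rel green: y 62.1 u 59.4
red dot T [561.8 -32.2  85.9] rel green: y 62.3 u 98.1
blk dot T [566.9 -99.9  85.9] rel green: y -5.7 u 98.1
blk frame frontT [ 527. -103.   68.] rel green: y -5.8 u 54.8
blk frame backT [582.1 -98.5  82.8] rel green: y -5.3 u 112.0
red back T [572.5 -31.1  91.9] rel green: y 62.6 u 109.9
[60, 61, 61, 62, 61, 63, 60, 60, 53, 101, 163, 141, 252, 253, 119, 137, 71, 55, 72, 72, 72, 72, 73, 73, 73, 74, 73, 73, 73, 72, 73, 74, 73, 73, 73, 75, 50, 49, 49, 49]
[48, 48, 46, 48, 48, 46, 48, 47, 48, 27, 33, 32, 33, 47, 46, 46, 25, 69, 106, 101, 102, 100, 100, 100, 100, 100, 99, 101, 101, 101, 99, 102, 102, 100, 104, 106, 37, 23, 29, 29] [97, 97, 92, 73, 242, 243, 238, 237, 241, 254, 103, 64, 73, 75, 74, 74, 73, 73, 71, 74, 74, 73, 72, 72, 73, 72, 71, 72, 70, 70, 71, 70, 69, 69, 69, 71, 68, 69, 69, 68, 66, 67, 65, 39, 109, 254, 239, 236, 236, 241, 254, 28, 89, 96, 36, 29, 30, 29, 31, 30]
```

The geometry is consistent to about 2 mm, with the red pivot near (548.5,-31,85), black near (553.5,-99) and green at (472.5,-101.5,65). I'll hover over the red rocker's back half, then approach in fine steps.

Emit:
apply_moves(series=[[1, [0, 3.0, 5.65], 0], [1, [0, 3.0, 5.65], 0], [1, [2.5, 3.0, 5.65], 0], [1, [4.9, 3.0, 5.65], 0], [1, [5.0, 3.0, 5.65], 0], [1, [5.0, 3.0, 5.65], 0], [1, [5.0, 3.0, 5.65], 0]])

```text
t: 3.62
eef_pos: [554.0, -30.9, 291.7]
tcp_rot: [-0.195, 1.569, -0.121]
ft_force: [-0.6, 0.4, -0.4]
opening: 0.007
```

Run:
```python
from h import *
from cell import cams,monitor
W=cams.read_camera('wrist');S=cams.read_camera('scene');s=monitor.state()
print(s['t'],s['eef_pos'],s['ft_force'],s['opening'])
a=cv2.resize(W['image'][140:340,220:460],(480,400));b=cv2.resize(S['image'][140:240,250:350],(400,400),interpolation=2)[:,:320]
cv2.imwrite('pics/w2.png',np.hstack([a,b])[:,:,::-1])
```

```text
3.725 [553.93861139 -30.82229832 291.48746997] [-0.8417583   0.1228576  -0.22720292] 0.004128015365837265
```

View pics/w2.png

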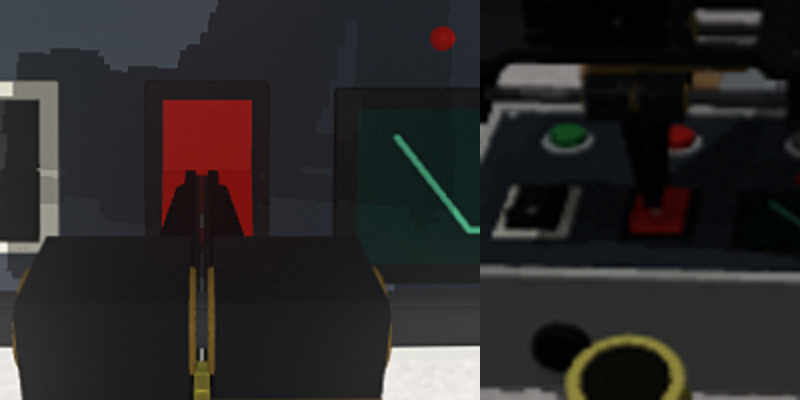

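The tip tapers to about 9 mm wide and sits over the red rocker about 1.5 mm right of its middle, with its front edge near the pivot line. I'll shift slightly back and left and go down.

Emit:
apply_moves(series=[[1, [0, 0.1, 0.25], 0], [1, [0.2, 0.1, 0.25], 0], [1, [0.4, 0.1, 0.25], 0], [1, [0.5, 0.1, 0.25], 0], [1, [0.5, 0.1, 0.25], 0]])

```text
t: 4.35
eef_pos: [556.3, -29.6, 285.7]
tcp_rot: [2.358, 1.571, 2.433]
ft_force: [0.5, -0.2, 1.6]
opening: 0.009
```

Emit:
apply_moves(series=[[1, [0.1, 0, 0], 0], [1, [0.2, 0, 0], 0], [1, [0.2, 0, 0], 0]])

```text
t: 4.72
eef_pos: [556.3, -29.6, 283.6]
tcp_rot: [2.693, 1.57, 2.767]
ft_force: [1.0, -0.3, 1.5]
opening: 0.006
```

Emit:
apply_moves(series=[[1, [0.1, 0, 0], 0], [1, [0.2, 0, 0], 0], [1, [0.2, 0, 0], 0]])

```text
t: 5.1
eef_pos: [556.3, -29.6, 281.6]
tcp_rot: [2.263, 1.571, 2.337]
ft_force: [-0.4, -0.3, 1.4]
opening: 0.003
```

Emit:
apply_moves(series=[[1, [0.1, 0, 0], 0], [1, [0.1, 0, 0], 0]])

```text
t: 5.35
eef_pos: [556.4, -29.6, 281.0]
tcp_rot: [-0.085, 1.57, -0.011]
ft_force: [0.7, -0.1, 5.8]
opening: 0.005
```

Emit:
apply_moves(series=[[1, [0.1, 0, 0], 0], [1, [0.1, 0, 0], 0]])

```text
t: 5.6
eef_pos: [556.4, -29.5, 280.7]
tcp_rot: [-0.144, 1.57, -0.069]
ft_force: [-2.3, 1.4, 13.5]
opening: 0.003
```

Run:
```python
from h import *
from cell import cams,monitor
F=[]
for i in range(4): W=cams.read_camera('wrist');F.append(monitor.state()['ft_force'])
s=monitor.state();print(s['t'],s['eef_pos'],np.round(F,1))
```

```text
5.8 [556.36227686 -29.55821709 280.70459743] [[-2.7  0.8 14. ]
 [-2.7  1.6 14.1]
 [-1.3  0.7 13.1]
 [-1.5  0.4 12.5]]
```

It meets a hard stop at tip z 90.6, where about 89.5 was predicted for on, after a light 1.5 N travel. I'll lift and verify.

Emit:
apply_moves(series=[[1, [-2, 0, 0], 0], [1, [-4, 0, 0], 0], [1, [-4, 0, -4], 0], [1, [-4, 0, -4], 0], [1, [-4, 0, -4], 0]])

```text
t: 6.42
eef_pos: [516.8, -32.6, 319.7]
tcp_rot: [0.086, 1.57, 0.16]
ft_force: [-0.0, 0.0, 0.1]
opening: 0.003
```

Run:
```python
from h import *
from cell import cams,monitor
W=cams.read_camera('wrist');S=cams.read_camera('scene');T=cams.read_camera('top');s=monitor.state()
print(s['t'],s['eef_pos'],s['ft_force'])
a=cv2.resize(W['image'][180:340,220:420],(500,400));b=cv2.resize(S['image'][170:220,250:310],(300,250),interpolation=2)
b=np.vstack([b,np.zeros((150,300,3),np.uint8)])
cv2.imwrite('pics/w3.png',np.hstack([a,b])[:,:,::-1])
cv2.imwrite('pics/s3.png',S['image'][:,:,::-1])
for n,c,bx in(('T',T,(285,190,400,275)),('S',S,(238,165,380,240))):print(n,blobs(c['image'],'red',bx))
```

```text
6.575 [517.02387611 -32.58391877 319.50039587] [ 0.66035998 -0.72371772 -0.26440872]
T []
S [(array([297.81, 173.05]), [295, 172, 7, 4, 21]), (array([293.8 , 192.93]), [288, 189, 13, 9, 90])]
```

View pics/w3.png

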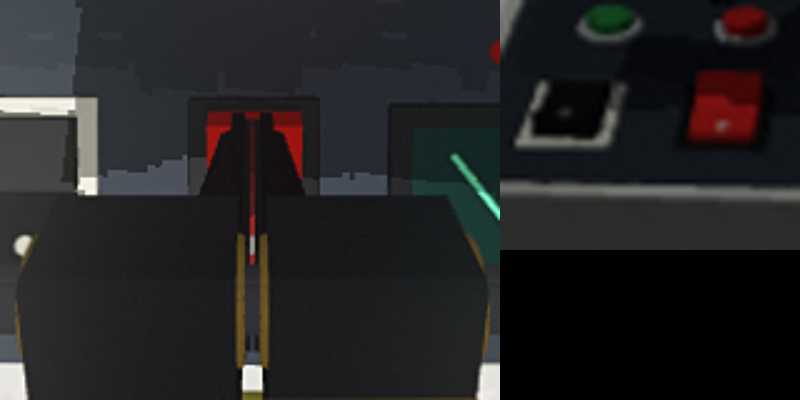

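The red rocker is tipped: its front half is now raised and the dot end is down. I'll do the same push on the black rocker, 68 mm to the right.

Emit:
apply_moves(series=[[1, [0, -6.0, 3.93], 0], [1, [0, -6.85, 3.93], 0], [1, [0, -6.85, 3.93], 0], [1, [2, -6.85, 3.93], 0], [1, [3, -6.85, 3.93], 0], [1, [3.4, -6.85, 3.93], 0], [1, [3.4, -6.85, 3.93], 0]])

```text
t: 7.45
eef_pos: [560.7, -97.6, 285.8]
tcp_rot: [2.357, 1.571, 2.432]
ft_force: [-0.1, -0.3, -0.2]
opening: 0.003
```

Emit:
apply_moves(series=[[1, [0.1, 0, 0], 0], [1, [0.2, 0, 0], 0], [1, [0.3, 0, 0], 0], [1, [0.4, 0, 0], 0], [1, [0.4, 0, 0], 0]])

```text
t: 8.07
eef_pos: [560.7, -98.0, 281.7]
tcp_rot: [0.014, 1.571, 0.088]
ft_force: [0.7, -0.3, 1.9]
opening: 0.006
```

Emit:
apply_moves(series=[[1, [0.1, 0, 0], 0], [1, [0.1, 0, 0], 0]])

```text
t: 8.32
eef_pos: [560.8, -98.0, 281.0]
tcp_rot: [-0.232, 1.57, -0.158]
ft_force: [-0.1, -0.2, 4.4]
opening: 0.007
```

Emit:
apply_moves(series=[[1, [0.1, 0, 0], 0], [1, [0.1, 0, 0], 0]])

```text
t: 8.57
eef_pos: [560.8, -98.0, 280.6]
tcp_rot: [-0.303, 1.57, -0.229]
ft_force: [-2.4, -0.1, 11.7]
opening: 0.005
```

Same stop at the same height. I'll lift, move over to the start key and check.

Emit:
apply_moves(series=[[1, [-2, 0, 0], 0], [1, [-4, 0, 0], 0], [1, [-4, 0.3, -6], 0], [1, [-4, 0.3, -9.3], 0], [1, [-2, 0.3, -9.3], 0], [1, [0, 0.3, -9.3], 0], [1, [0.4, 0.3, -9.3], 0], [1, [0.4, 0.3, -9.3], 0]])

```text
t: 9.57
eef_pos: [467.8, -101.9, 275.7]
tcp_rot: [2.615, 1.57, 2.69]
ft_force: [0.4, -0.4, 0.4]
opening: 0.003
```

Run:
```python
from h import *
from cell import cams,monitor
W=cams.read_camera('wrist');S=cams.read_camera('scene');s=monitor.state()
print(s['t'],s['eef_pos'],s['ft_force'])
a=cv2.resize(W['image'][140:300,220:420],(500,400));b=cv2.resize(S['image'][165:215,250:310],(300,250),interpolation=2)
b=np.vstack([b,np.zeros((150,300,3),np.uint8)])
cv2.imwrite('pics/w4.png',np.hstack([a,b])[:,:,::-1])
```

```text
9.675 [ 467.87305523 -101.85688342  276.17024018] [ 0.63620268 -0.14899168  0.67622972]
```

View pics/w4.png

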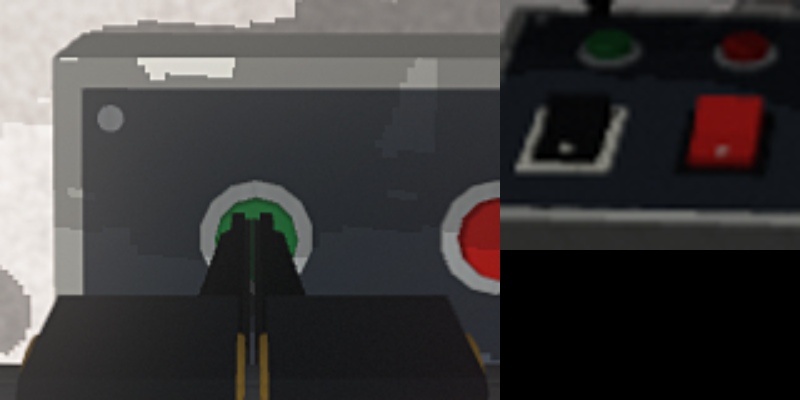

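The black rocker matches the red one, with its dot end down and front raised. The tip is centred sideways on the green key at (255,230 in crop). I'll press.

Emit:
apply_moves(series=[[1, [0.5, 0, 0], 0], [1, [1.0, 0, 0], 0], [1, [1.5, 0, 0], 0], [1, [1.7, 0, 0], 0], [1, [1.8, 0, 0], 0], [1, [1.8, 0, 0], 0]])

```text
t: 10.42
eef_pos: [467.8, -101.8, 257.8]
tcp_rot: [0.327, 1.571, 0.401]
ft_force: [-0.8, 0.6, 1.3]
opening: 0.003
```

Emit:
apply_moves(series=[[1, [0.1, 0, 0], 0], [1, [0.2, 0, 0], 0], [1, [0.3, 0, 0], 0], [1, [0.3, 0, 0], 0]])

```text
t: 10.92
eef_pos: [467.9, -101.9, 254.8]
tcp_rot: [-0.276, 1.57, -0.201]
ft_force: [1.9, 0.7, 4.8]
opening: 0.002
```

Emit:
apply_moves(series=[[1, [0.1, 0, 0], 0], [1, [0.1, 0, 0], 0]])

```text
t: 11.18
eef_pos: [467.9, -101.9, 253.9]
tcp_rot: [-0.311, 1.57, -0.237]
ft_force: [1.1, 1.2, 5.9]
opening: 0.002
```

Emit:
apply_moves(series=[[1, [0.1, 0, 0], 0], [1, [0.1, 0, 0], 0]])

```text
t: 11.42
eef_pos: [467.9, -101.9, 253.5]
tcp_rot: [-0.355, 1.569, -0.281]
ft_force: [-0.6, 1.6, 16.3]
opening: 0.002
```

Emit:
apply_moves(series=[[1, [0.05, 0, 0], 0], [1, [0.05, 0, 0], 0]])

```text
t: 11.68
eef_pos: [467.9, -101.9, 253.3]
tcp_rot: [-0.364, 1.569, -0.29]
ft_force: [-1.2, 2.6, 20.9]
opening: 0.007
```

The force rises sharply past the 4–6 N spring range, so the key is fully in. I'll release and back away up and toward the robot's left, so the cameras see.

Emit:
apply_moves(series=[[1, [-1, 0, 0], 0], [1, [-4, 0, 0], 0], [1, [-9, 0, 0], 0], [1, [-12, 0, 0], 0], [1, [-12, 5, 0], 0], [1, [-12, 10, 0], 0], [1, [-12, 16, 0], 0], [1, [-12, 22, 0], 0], [1, [-12, 22, 0], 0], [1, [-12, 22, 0], 0]])

```text
t: 12.92
eef_pos: [451.3, 117.4, 372.0]
tcp_rot: [-2.938, 1.57, -2.863]
ft_force: [0.1, -0.0, -0.3]
opening: 0.003
```

Run:
```python
from h import *
from cell import cams,monitor
S=cams.read_camera('scene');T=cams.read_camera('top');s=monitor.state()
print(s['t'],s['eef_pos'],s['ft_force'])
for n,c,bx in(('T',T,(285,190,400,275)),('S',S,(238,165,380,240))):
  for k in('red','green'):print(n,k,blobs(c['image'],k,bx))
a=cv2.resize(S['image'][140:290,190:430],(640,400),interpolation=2);b=cv2.resize(S['image'][165:205,250:310],(480,320)[:2] if 0 else (300,200),interpolation=2)
b0=cv2.imread('pics/scene0.png')[140:290,190:430]
d=np.abs(S['image'][140:290,190:430].astype(int)-b0[:,:,::-1]).max(2)
m=np.vstack([np.hstack([a[:, :500],cv2.resize(T['image'][150:300,240:440],(300,400))[:, :300]]),np.hstack([b,cv2.resize(cv2.cvtColor(np.clip(d*2,0,255).astype(np.uint8),8),(300,200)),np.zeros((200,200,3),np.uint8)])])
cv2.imwrite('pics/f.png',m[:,:,::-1])
```

```text
13.025 [451.56050242 116.51460898 372.10963831] [0.20691143 0.47773389 0.295409  ]
T red [(array([354.34, 218.14]), [349, 209, 12, 19, 193]), (array([356.  , 248.76]), [353, 246, 7, 7, 41])]
T green [(array([310.76, 217.45]), [306, 213, 11, 10, 29]), (array([325.23, 216.65]), [319, 212, 12, 10, 31]), (array([379.92, 246.8 ]), [377, 244, 7, 7, 40])]
S red [(array([298.43, 173.27]), [295, 171, 8, 5, 30]), (array([294.67, 189.93]), [288, 184, 14, 13, 161])]
S green [(array([271.25, 172.46]), [267, 171, 9, 4, 28]), (array([328.86, 194.64]), [323, 191, 12, 8, 14]), (array([346.71, 195.57]), [345, 194, 5, 4, 7])]
```

View pics/f.png

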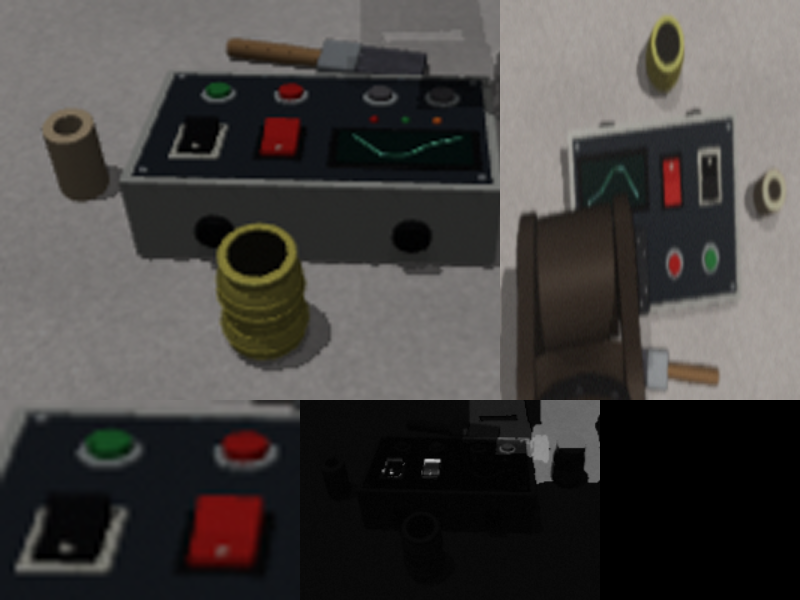

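The final view shows both rockers tipped with their fronts raised. The green key is back at its starting pixel, and the loose objects in view are unmoved; the changes at right are the arm and its shadow.

```bash
python3 -c "
from cell import job
print(job.job_done())"
```

```text
the job is handed in; nothing more can be done
None
```

I switched on the red mains rocker, then the black vent rocker, then pressed the green start key fully in and released it. I used the shut fingertips for all three, then lifted clear and handed the job in at about 13 s.

- **Rockers:** each met its stop at the same fingertip height, about 90.6 mm, with 12–14 N on the finger at the stop. The last picture shows both with the back end down and the front raised.
- **Start key:** the force rose sharply past its spring range, from about 6 N to 16 N and then 21 N, so it reached its stop. That is firmer than a light tap, but well under the force limits. After release it appeared at exactly its starting pixel in the scene view.
- **Surroundings:** the stop key looked unmoved in both views, and I saw no change in the vase, prop or brush. The arm partly hid the jar and the left side of the console in the final pictures. I did not check the jar or the two grey keys there, but the gripper passed well above that side.
- **Check that disagreed:** one height estimate for the green key, from the wrist and top cameras together, was about 6 mm low. I dropped it in favour of the scene and top camera result, which contact confirmed.

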